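Turn a housing mouth-up for probing and set the feed lever

ROBOT

A 6-joint arm with a two-finger parallel gripper is mounted at the origin on the work surface. World frame = base frame: x ahead of the robot, y to its left, z up, the work surface at z = 0. Lengths are in m, angles in rad, forces in N, time in s.
With the tool pointing down it reaches from about 0.275 to 0.725 m from the base axis. Payload 15.9 kg.
Tool frame: the origin (TCP) lies midway between the tips of the shut fingers; the grasp point (between the pads) lies 19 mm behind it (r.tcp_to_grasp is the distance from the TCP to the grasp point, in m); z points along the fingers, y is the line along which they close (so a half turn about z gives the same grasp; the last joint's range is limited). The gripper opens to 85 mm and grips with 20 to 120 N. Pads are 22 mm wide; open, the fingers measure 114 mm over their backs; the gripper's body (76 mm by 85 mm) begins 54 mm behind the grasp point. The pads swing forward as they close: fully open they stand 13 mm farther back than shut.
Start: joints at [1.167, 0.213, -0.034, 1.323, 0, 1.571], TCP at [0.196, 0.46, 0.231] pointing down, gripper open.
Joint ranges: [-2.98, 2.98], [-0.74, 1.72], [-1.14, 1.35], [-2.1, 2.04], [-1.57, 1.44], [-3.14, 3.14]. Speed limits (rad/s): [1.89, 1.89, 2.39, 2.57, 3.14, 3.14].

INTERFACE

Orientations are given as a 3x3 rotation matrix whose columns are the frame's x, y, z axes.
In Python, from plant import r gives the robot as it stands.
- The arm moves only by the tool send_rows, never from a script. Its arguments are lists of equal length, an entry for each row: "claw": the opening, from 0 (shut) to 1 (fully open); "offset": the shift along the tool's x, y, z scaled (see below), a list of three; "rotation": the turn, a rotation vector about the tool's x, y, z scaled (see below), a list of three. In form: {"claw": [claw, ...], "offset": [[dx, dy, dz], ...], "rotation": [[wx, wy, wz], ...]}. A call has 1 to 20 rows; each row is the pose to reach, as a shift and turn from the pose commanded when the call began, along the tool's axes at that moment; what a row does not reach only later rows make up. The controller multiplies each number of a shift by 0.2 m and each number of a turn by 0.5 rad. A row lasts 1/12 s, in which the tool goes at most 41.7 mm and 7.16 degrees, less where a joint would pass 70% of its speed; a pose out of reach is approached as far as the arm can. A call with a number of a shift or a turn outside -1 to 1 is refused whole. A call with a gripper value outside its range is refused whole. The fingers move at their own pace and stop on an object; "squeeze" is the grip in N (left out, the last holds). Time passes only in rows, so rows that repeat a pose let the fingers close. It gives the time, the measured TCP pose, the force, the opening and the grip force at its end, in the units of the state.
- r.state(): the state, without advancing time (a new reading comes with each control period).
- r.get_image(name): name is "side" or "top" or "wrist"; returns the picture (420x560x3 uint8, blue, green, red); there is no depth.
- r.camera_info(name): a dict with "camera_matrix" (3x3 intrinsics, pixels), "k1" (the pictures are not rectified: a ray, as slopes to the right and down, at radius r is drawn at 1 + k1 r^2 times it, then the intrinsics apply), "pose" (4x4, takes a point from camera to world coordinates); the wrist camera has in their place "mount" (4x4, takes a point from camera to tool coordinates, whose origin is the TCP and whose axes are the flange's). Camera axes: x right, y up, looking along -z (the intrinsics and any distortion apply to the point x, -y, -z); pixel columns grow to the right and rows downward; lengths in m; the calibration is good to about 2 mm. A picture is of the moment at which its call begins: read the wrist's pose just before it. camera_info takes no time and is no camera call.
- r.hand_in(): hands the job in; it is judged then, once.
Trained networks look in the newest picture that a camera, given by its name, has taken for a name from the list of things; names that differ only in an ending like _2 or _b are one class to them, and where a whole thing is asked for, a point or a joint stands for the part that bears it (a point fixed in the world has none). Each returns a list of dicts, best first, with "p" (0 to 1); they miss things now and then, are a little off and sometimes report something else, mostly with a low value. They report only what shows in the picture. A call takes as long as a camera call. They do not tell look-alikes from the thing itself.
- r.recognise(thing, camera): "xy" ([column, row] as shares, 0 to 1, of the picture: columns of its width, rows of its height, amid what is visible of it).
- r.outline_of(thing, camera): "pixels" (420x560 bool, what is visible of it) and "xy" ([column, row] as shares, 0 to 1, of the picture: columns of its width, rows of its height, amid what is visible of it).
- r.spot_point(thing, camera): "xy" ([column, row] as shares, 0 to 1, of the picture: columns of its width, rows of its height: a listed point, or the origin of a listed thing).
The state is a dict: "time": time; "q": joint angles; "joint_velocities": joint speeds; "effort": joint torques, N m; "tcp_pos": TCP position; "ee_rot": TCP orientation; "contact_force": force on the tool from outside, world axes, zero at the start; "ft_torque": the same for the moment, N m; "grip_width": opening from 0.0 (shut) to 1.0 (fully open); "grasp_force": force on a finger pad.
Only numpy, scipy, OpenCV 4.12 (cv2) and the standard library are available. Lean on these libraries where they do the work, as an engineer would, in place of code of your own. Each camera call takes 0.05 s, during which the arm holds its last target. There are 200 camera calls.

TASK

The square aluminium housing stands mouth-down on the red mat, but its inside is to be probed: turn it over on the mat, without carrying it high into the air, so that it stands upright on its closed base with the mouth up, fully on the mat. Then set the feed lever on the white console straight up, at its yellow mark. Leave the stylus rack, the spray bottle and the reference sphere where they are.

Things in the scene. Friction and masses are not known exactly. Their poses are not given: they have to be found in the camera images.
- housing: square aluminium cup, 90 x 90 mm, 120 mm tall, walls and base 6 mm, bare outside with a blue stripe near the mouth, yellow inside; 0.48 to 0.72 kg. Pushed within 25 mm of its top it tips about its lower edge without sliding; it lies steady on its flat sides. Origin: centre of the base's outer face; z axis: from base out through the mouth (down at the start); x, y square to the sides
- housing_rim (a point): centre of the housing's mouth, in the rim plane, 120 mm from its origin. The hollow is 78 mm square and 114 mm deep
- housing_mid (a point): centre of the housing's block, 60 mm from base and rim. Tipping it twice by 90 degrees the same way shifts it about 210 mm that way
- mat: dark red rubber mat fixed on the black granite, 320 mm (its x) by 460 mm (its y), 4 mm thick; origin: centre of its underside, z up. The housing starts near its +y end, with 210 mm of room towards its -y end
- console: white fixed console, left or right of the mat, 120 (x) by 180 (y) by 50 mm tall, blue keypad, red stop button (24 mm high at x +35, y +55; not used). Origin: centre of underside. The lever hinges about the console's y axis at x 0, y -10, 72 mm above the underside, on a block 70 x 50 x 25 mm; beside it two black dial plates (look only, 35 mm high) with a yellow mark at the middle
- feed (a joint): angle of the feed lever: 0 = leaning 0.6 rad towards the console's -x side, 0.6 = straight up (the yellow mark), 1.2 = leaning 0.6 rad towards the console's +x side. It has light friction (under 1.5 N at the tip) and stays where it is left. It starts between 0 and 0.38.
- feed_tip (a point): centre of the red ball, 26 mm across, on the top end of the lever, a 10 mm thick steel rod; 90 mm from the hinge
- rack: bystander: white stylus rack, 90 x 150 x 35 mm with 30 mm stubs on top, 0.6 kg, loose; origin: centre of its underside. It stands on the side of the mat where the console is not
- spray: bystander: spray bottle with blue head, 72 mm across, 173 mm tall, loose; origin: centre of its underside
- sphere: bystander: reference sphere, a white ball on a thin post on a dark round base 80 mm across, 117 mm tall, loose; origin: centre of its underside
There are look-alikes about, which are no part of the job. Of the things that look like the console, the smaller one is meant. Leave any brown look-alike of the housing alone.

How it is judged:
By the outcome, as a careful person would: the job done as asked, in the order asked, and still so for the second after the job is handed in, with the robot touching nothing.
It also fails if it takes over 64 s, if anything falls off the work surface, if the arm or the gripper's body presses on something with over 40 N, if the wrist force passes 120 N, or if a joint passes its speed limit or range.

## Working session

There is one attempt and no reset: what is moved stays moved. The work goes in short steps, Python scripts to look and compute and a tool call to move; the robot and the scene stay as the last step left them, time stands still between calls to the robot, and variables do not carry over. Pictures are saved under pics/ and viewed, at most 10 in all, crops included, and the job is handed in when it is done.

Besides the shell and the picture viewer there is one more tool, called after "Request:" as name(argument=value, ...), one argument or row to a line, values as JSON. send_rows: Moves the arm, as the interface text tells. Shifts and turns lie within -1 to 1; 1 stands for 0.2 m of shift or 0.5 rad of turn. Its arguments: {"type":"object","properties":{"claw":{"type":"array","items":{"type":"number"}},"offset":{"type":"array","items":{"type":"array","items":{"type":"number"}}},"rotation":{"type":"array","items":{"type":"array","items":{"type":"number"}}},"squeeze":{"type":"number"}},"required":["claw","offset","rotation"]}

```bash
ls; mkdir -p pics; cat > h.py <<'E'
import numpy as np, cv2
from plant import r
def ray(cam,uv):
    c=r.camera_info(cam);K=np.array(c["camera_matrix"]);k=c["k1"]
    if "pose" in c: P=np.array(c["pose"])
    else:
        s=r.state();T=np.eye(4);T[:3,:3]=s["ee_rot"];T[:3,3]=s["tcp_pos"];P=T@np.array(c["mount"])
    d=np.linalg.solve(K,[uv[0],uv[1],1.])[:2]; u=d.copy()
    for _ in range(30): u=d/(1+k*(u@u))
    v=P[:3,:3]@np.array([u[0],-u[1],-1.]); return P[:3,3],v/np.linalg.norm(v)
def atz(cam,uv,z):
    o,v=ray(cam,uv); return o+v*(z-o[2])/v[2]
def proj(cam,p):
    c=r.camera_info(cam);K=np.array(c["camera_matrix"]);k=c["k1"]
    if "pose" in c: P=np.array(c["pose"])
    else:
        s=r.state();T=np.eye(4);T[:3,:3]=s["ee_rot"];T[:3,3]=s["tcp_pos"];P=T@np.array(c["mount"])
    q=np.linalg.inv(P)@np.append(p,1); u=np.array([q[0],-q[1]])/-q[2]; u=u*(1+k*(u@u))
    return (K@np.append(u,1))[:2]
E
python3 - <<'E'
from h import *
for c in("top","side"):
    im=r.get_image(c); cv2.imwrite(f"pics/{c}0.png",im)
    print(c,r.camera_info(c))
    for t in("housing","mat","console","rack","spray","sphere"):
        for d in r.recognise(t,c)[:3]: print(t,np.round(np.array(d["xy"])*[560,420]),round(d["p"],2))
print(r.state())
E
```

```text
pics
top {'camera_matrix': array([[406.68851913,   0.        , 276.18229001],
       [  0.        , 406.68851913, 203.44834607],
       [  0.        ,   0.        ,   1.        ]]), 'k1': -0.07226432929815597, 'pose': array([[-0.02867843,  0.99445726, -0.10115491,  0.37940067],
       [-0.99882579, -0.03246237, -0.03596155, -0.0066165 ],
       [-0.03904595,  0.10000481,  0.99422052,  1.09664785],
       [ 0.        ,  0.        ,  0.        ,  1.        ]])}
housing [261. 169.] 0.91
housing [117. 164.] 0.6
mat [301. 172.] 0.71
console [440. 213.] 0.8
console [418. 310.] 0.64
rack [142. 232.] 0.89
rack [261. 167.] 0.54
spray [161. 111.] 0.9
spray [140. 230.] 0.41
sphere [403. 113.] 0.85
side {'camera_matrix': array([[380.89845896,   0.        , 278.43299117],
       [  0.        , 380.89845896, 211.49794948],
       [  0.        ,   0.        ,   1.        ]]), 'k1': 0.021095815171055243, 'pose': array([[ 0.98223926,  0.13889145, -0.1261555 ,  0.35214729],
       [-0.18634702,  0.64352599, -0.74239416, -0.72012209],
       [-0.02192786,  0.75271739,  0.6579785 ,  0.75269669],
       
[... 399 characters left out ...]
+00]), 'joint_velocities': array([ 3.30135288e-04,  7.71038230e-04, -8.46260668e-04,  4.18022826e-04,
       -4.42092020e-04, -2.71279905e-05]), 'effort': array([-7.54230332e-04, -6.85823464e+01,  4.87275016e+01,  9.52919909e-04,
       -6.24917266e-05,  4.03051263e-05]), 'tcp_pos': array([0.19645173, 0.45978562, 0.23133061]), 'ee_rot': array([[-9.19579187e-01,  3.92904718e-01,  2.92280384e-05],
       [ 3.92904719e-01,  9.19579186e-01,  3.83076824e-05],
       [-1.18262266e-05,  4.67107816e-05, -9.99999999e-01]]), 'contact_force': array([ 0.15481154,  0.10247182, -0.22046966]), 'ft_torque': array([-0.03766282, -0.01267615, -0.01445904]), 'grasp_force': 0.0, 'grip_width': 0.9999728676219869}
```

View pics/top0.png

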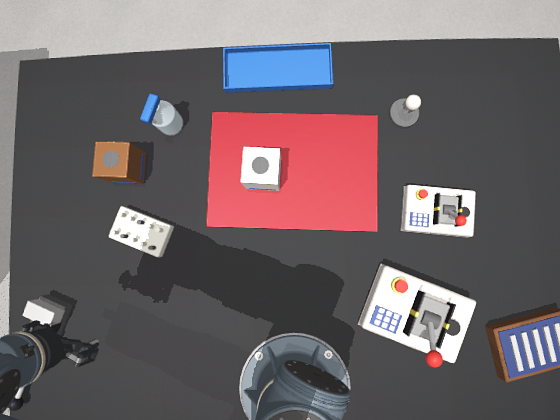

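View pics/side0.png

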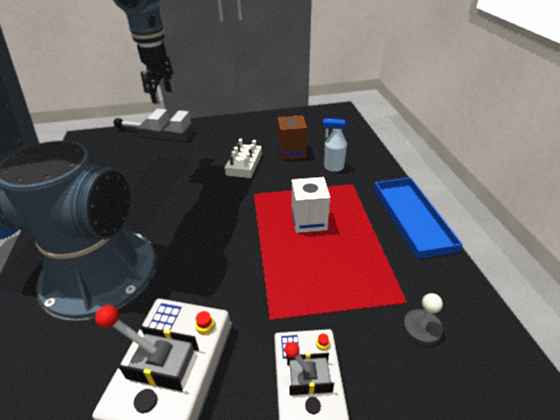

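Top view: the bare housing is at (261,169) on the mat, and its brown look-alike is at (117,164). The small console is at (440,213), and the larger look-alike is at (418,310). I choose the bare housing and the small console. Next I measure them and check in one close crop.

```bash
python3 - <<'E'
from h import *
from scipy.optimize import least_squares
im=cv2.imread("pics/top0.png");
r.get_image("top")
def rect(mask,z,name):
    m=mask.astype(np.uint8); n,l,s,_=cv2.connectedComponentsWithStats(m); i=1+np.argmax(s[1:,4])
    cs,_=cv2.findContours((l==i).astype(np.uint8),cv2.RETR_EXTERNAL,2); c=max(cs,key=cv2.contourArea)[:,0,:]
    P=np.array([atz("top",p,z)[:2] for p in c],np.float32); q=cv2.minAreaRect(P*1000); print(name,np.round(q[0],1),np.round(q[1],1),round(q[2],2))
b,g,rr=[im[...,i].astype(int) for i in range(3)]
rect((rr>120)&(g<70)&(np.indices(rr.shape)[1]<385),0.004,"mat")
white=(b>200)&(g>200)&(rr>200)
w=white.copy(); w[:, :230]=0;w[:,300:]=0;w[:120]=0;w[230:]=0; rect(w,0.124,"housing top")
w=white.copy(); w[:, :395]=0;w[:,485:]=0;w[:180]=0;w[240:]=0; 
w=cv2.morphologyEx(w.astype(np.uint8),cv2.MORPH_CLOSE,np.ones((5,5))); rect(w,0.05,"console")
for t in("feed_tip","housing","console","mat","sphere","spray","rack"):
    for d in r.spot_point(t,"top")[:3]: print(t,np.round(np.array(d["xy"])*[560,420],1),round(d["p"],2), np.round(atz("top",np.array(d["xy"])*[560,420],{"feed_tip":.14,"housing":.124}.get(t,0)),3))
r.get_image("side")
tops=[np.array(d["xy"])*[560,420] for d in r.spot_point("feed_tip","side")[:3]]
print("side tips",tops)
a=im[130:240,230:480]; b=cv2.imread("pics/side0.png")[170:390,230:360]
a=cv2.resize(a,None,fx=2.2,fy=2.2,interpolation=2);b=cv2.resize(b,None,fx=1.9,fy=1.9,interpolation=2)
o=np.zeros((max(len(a),len(b)),a.shape[1]+b.shape[1],3),np.uint8);o[:len(a),:a.shape[1]]=a;o[:len(b),a.shape[1]:]=b;cv2.imwrite("pics/crop.png",o);print(o.shape)
E
```

```text
mat [595.6   9.3] [117.7  52.2] 13.17
housing top [573.7  65.7] [90.8 89.3] 84.72
console [ 454.9 -390. ] [176.8 118.6] 82.72
feed_tip [436.6 358.4] 0.58 [ 0.108 -0.33   0.14 ]
feed_tip [457.2 219.2] 0.43 [ 0.426 -0.397  0.14 ]
housing [107.7 159.6] 0.76 [0.603 0.448 0.124]
housing [141.9 229.3] 0.69 [0.426 0.358 0.124]
housing [259.3 165.9] 0.57 [0.572 0.067 0.124]
console [438.9 208.5] 0.94 [ 0.463 -0.406  0.   ]
console [411.1 309.4] 0.73 [ 0.198 -0.316  0.   ]
mat [291.2 169.1] 0.93 [ 0.584 -0.011  0.   ]
sphere [400.3 117.8] 0.87 [ 0.718 -0.317 -0.   ]
spray [171.3 121.6] 0.73 [0.733 0.322 0.   ]
rack [141.1 230.6] 0.73 [0.428 0.407 0.   ]
side tips [array([105.728, 314.58 ]), array([292.488, 347.004])]
(418, 797, 3)
```

View pics/crop.png

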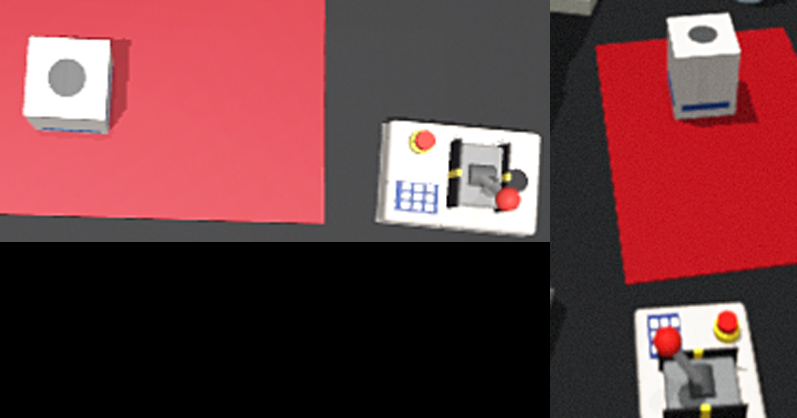

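The crop confirms both choices: the housing is bare with a blue stripe, and the console is the small one with its lever leaning towards -x. I start moving and refine the mat position meanwhile.

Request:
send_rows(
  claw=[0.5,0.5,0.5,0.5,0.5,0.5],
  offset=[
    [-0.79,-0.22,0],
    [-0.79,-0.22,0],
    [-0.79,-0.22,0],
    [-0.79,-0.22,0],
    [-0.79,-0.22,0],
    [-0.79,-0.22,0],
  ],
  rotation=[
    [0,0,0.84],
    [0,0,0.84],
    [0,0,0.84],
    [0,0,0.84],
    [0,0,0.84],
    [0,0,0.84],
  ],
)

```text
time: 1.7
tcp_pos: [0.3258, 0.356, 0.2314]
ee_rot: [[-0.677, 0.736, 0.0], [0.736, 0.677, 0.0], [0.0, 0.0, -1.0]]
contact_force: [-0.6, -1.0, -0.1]
grip_width: 0.497
grasp_force: 0.0
```

```bash
cat >> h.py <<'E'
from scipy.spatial.transform import Rotation as R
def go(p,yaw=None,tilt=None):
    "scaled offset and turn from the measured pose to tool-down pose p, tool y axis at world angle yaw (deg)"
    s=r.state();E=np.array(s["ee_rot"])
    T=E
    if yaw is not None:
        a=np.radians(yaw);y=np.array([np.cos(a),np.sin(a),0]);z=np.array([0,0,-1.]);T=np.column_stack([np.cross(y,z),y,z])
    print("off",np.round(E.T@(np.array(p)-s["tcp_pos"])/.2,3),"rot",np.round(R.from_matrix(E.T@T).as_rotvec()/.5,3))
E
python3 - <<'E'
from h import *
c=[atz("top",p,.004) for p in ((212,113),(378,116),(377,231),(207,226))]
print(np.round(c,3)); print("tip small",np.round(atz("top",(460.5,220.5),.13),4))
s=r.state();print(s["time"],s["tcp_pos"],s["grip_width"])
go([.5815,.15,.231],-5.3)
E
```

```text
[[ 0.751  0.205  0.004]
 [ 0.724 -0.255  0.004]
 [ 0.408 -0.234  0.004]
 [ 0.435  0.222  0.004]]
tip small [ 0.4228 -0.4084  0.13  ]
1.7 [0.32578875 0.35603553 0.23135593] 0.496844886676172
off [-1.624  0.244  0.002] rot [ 0.    -0.     1.672]
```

Request:
send_rows(
  claw=[0.5,0.5,0.5,0.5,0.5,0.5],
  offset=[
    [-0.8,0.12,0],
    [-0.8,0.12,0],
    [-0.8,0.12,0],
    [-0.8,0.12,0],
    [-0.8,0.12,0],
    [-0.8,0.12,0],
  ],
  rotation=[
    [0,0,0.84],
    [0,0,0.84],
    [0,0,0.84],
    [0,0,0.84],
    [0,0,0.84],
    [0,0,0.84],
  ],
)

```text
time: 2.2
tcp_pos: [0.4513, 0.2559, 0.231]
ee_rot: [[-0.32, 0.947, -0.001], [0.947, 0.32, -0.0], [0.0, -0.001, -1.0]]
contact_force: [0.2, 0.4, -0.3]
grip_width: 0.498
grasp_force: 0.0
```

```bash
python3 - <<'E'
from h import *
go([.5815,.155,.16],-5.3)
E
```

```text
off [-0.686  0.456  0.355] rot [-0.001  0.     0.837]
```

Request:
send_rows(
  claw=[0.5,0.5,0.5,0.5,0.5,0.5,0.5,0.5,0.5],
  offset=[
    [-0.686,0.456,0],
    [-0.686,0.456,0],
    [-0.686,0.456,0],
    [-0.686,0.456,0],
    [-0.686,0.456,0.2],
    [-0.686,0.456,0.4],
    [-0.686,0.456,0.63],
    [-0.686,0.456,0.63],
    [-0.686,0.456,0.63],
  ],
  rotation=[
    [0,0,0.837],
    [0,0,0.837],
    [0,0,0.837],
    [0,0,0.837],
    [0,0,0.837],
    [0,0,0.837],
    [0,0,0.837],
    [0,0,0.837],
    [0,0,0.837],
  ],
)

```text
time: 2.95
tcp_pos: [0.5789, 0.1567, 0.104]
ee_rot: [[0.089, 0.996, -0.004], [0.996, -0.089, -0.001], [-0.001, -0.004, -1.0]]
contact_force: [-0.9, 0.2, 1.2]
grip_width: 0.5
grasp_force: 0.0
```

```bash
python3 - <<'E'
from h import *
a=r.get_image("side");b=r.get_image("wrist");cv2.imwrite("pics/s1.png",np.hstack([a[60:340,180:480],cv2.resize(b,(400,300))[:280]]))
C=np.array([.5737,.0657]);y=np.radians(-5.3);d=np.array([np.sin(y),-np.cos(y)])
s=r.state();print(s["tcp_pos"],((s["tcp_pos"][:2]-C)@d)*1000,(s["tcp_pos"][:2]-C)@[np.cos(y),np.sin(y)]*1000,s["contact_force"])
E
```

```text
[0.58184834 0.15690993 0.10784068] -91.57264816355311 -0.3116114513107109 [ 0.40864946 -0.60274925 -0.00672747]
```

View pics/s1.png

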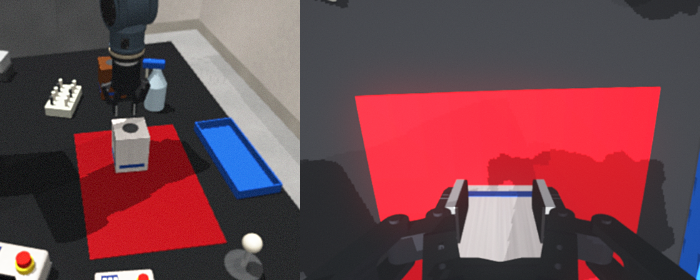

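The fingers stand behind the +y face, 30 mm clear, with their tips about 12 mm below the top edge. Now the first tip, pushing along -tool x on an arc.

Request:
send_rows(
  claw=[0.5,0.5,0.5,0.5,0.5,0.5,0.5,0.5,0.5,0.5,0.5,0.5,0.5,0.5,0.5,0.5,0.5,0.5,0.5,0.5],
  offset=[
    [-0.08,0,0],
    [-0.15,0,0],
    [-0.178,0,0],
    [-0.21,0,-0.02],
    [-0.24,0,-0.045],
    [-0.28,0,-0.07],
    [-0.31,0,-0.085],
    [-0.34,0,-0.1],
    [-0.37,0,-0.113],
    [-0.4,0,-0.125],
    [-0.43,0,-0.133],
    [-0.46,0,-0.141],
    [-0.49,0,-0.148],
    [-0.52,0,-0.154],
    [-0.55,0,-0.158],
    [-0.58,0,-0.161],
    [-0.6,0,-0.162],
    [-0.62,0,-0.162],
    [-0.64,0,-0.162],
    [-0.655,0,-0.162],
  ],
  rotation=[
    [0,0,0],
    [0,0,0],
    [0,0,0],
    [0,0,0],
    [0,0,0],
    [0,0,0],
    [0,0,0],
    [0,0,0],
    [0,0,0],
    [0,0,0],
    [0,0,0],
    [0,0,0],
    [0,0,0],
    [0,0,0],
    [0,0,0],
    [0,0,0],
    [0,0,0],
    [0,0,0],
    [0,0,0],
    [0,0,0],
  ],
)

```text
time: 4.72
tcp_pos: [0.5692, 0.0247, 0.1376]
ee_rot: [[0.091, 0.996, -0.0], [0.996, -0.091, -0.0], [-0.0, -0.0, -1.0]]
contact_force: [-0.2, 0.7, 0.8]
grip_width: 0.501
grasp_force: 0.0
```

```bash
python3 - <<'E'
from h import *
a=r.get_image("side");b=r.get_image("wrist");cv2.imwrite("pics/s2.png",np.hstack([a[60:340,180:480],cv2.resize(b,(400,300))[:280]]))
s=r.state();print(s["tcp_pos"],s["contact_force"])
E
```

```text
[0.56917311 0.02464582 0.13766516] [ 0.52516622 -0.29216064 -0.34021771]
```

View pics/s2.png

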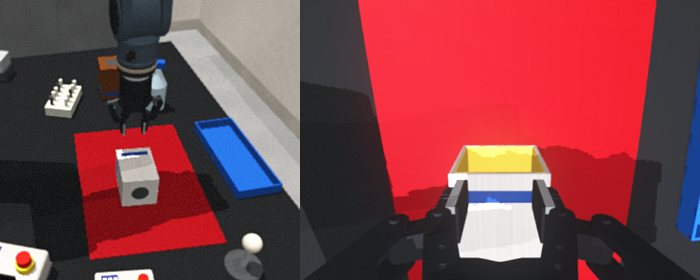

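Wrist view: the housing lies on its side with the mouth (yellow) towards +y, square with the fingers. I back off and measure the mouth's top edge.

Request:
send_rows(
  claw=[0.5,0.5,0.5,0.5,0.5],
  offset=[
    [0.15,0,0],
    [0.3,0,0],
    [0.35,0,0],
    [0.35,0,0],
    [0.35,0,0],
  ],
  rotation=[
    [0,0,0],
    [0,0,0],
    [0,0,0],
    [0,0,0],
    [0,0,0],
  ],
)

```text
time: 5.23
tcp_pos: [0.5755, 0.0951, 0.1375]
ee_rot: [[0.09, 0.996, -0.0], [0.996, -0.09, -0.0], [-0.0, -0.0, -1.0]]
contact_force: [0.1, -0.7, -0.2]
grip_width: 0.499
grasp_force: 0.0
```

```bash
python3 - <<'E'
from h import *
t=r.get_image("top");
o=r.outline_of("housing","top")
s=r.state()
b=r.get_image("wrist");cv2.imwrite("pics/w3.png",np.hstack([cv2.resize(b,(480,360)),cv2.resize(t[120:240,200:300],(300,360))]))
for d in o[:3]:print(d["p"],np.array(d["xy"])*[560,420],d["pixels"].sum())
print(s["tcp_pos"],s["contact_force"])
for uv in [(210,140),]: pass
E
```

```text
0.71 [117.88  163.716] 1930
0.7 [304.584 170.604] 1967
[0.57552819 0.09407844 0.13767245] [-0.47188427 -0.09780315 -0.24885242]
```

View pics/w3.png

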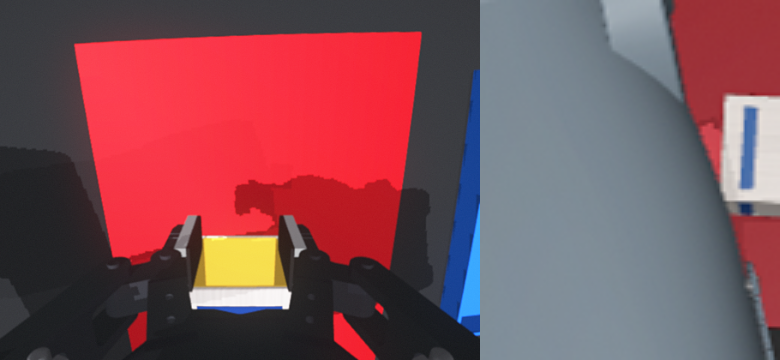

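Top crop: the rim's top edge runs from about (281,152) to (281,187). I convert that to positions.

```bash
python3 - <<'E'
from h import *
A=atz("top",(281,152),.094);B=atz("top",(281,187),.094);print(A,B)
r.get_image("top");d=[d for d in r.outline_of("housing","top") if d["xy"][0]>.4][0]
t=r.get_image("top");ok=d["pixels"]
c=np.argwhere(ok)[:,::-1];P=np.array([atz("top",p,.094)[:2] for p in c]);print(P.min(0),P.max(0))
q=cv2.minAreaRect((P*1000).astype(np.float32));print(q)
s=r.state();y=np.radians(-5.2);ax=np.array([-np.sin(y),np.cos(y)]);M=(A+B)[:2]/2
print("gap tcp-rim mm",(s["tcp_pos"][:2]-M)@ax*1000,"lateral",(s["tcp_pos"][:2]-M)@[np.cos(y),np.sin(y)]*1000)
E
```

```text
[0.61093098 0.01380767 0.094     ] [0.52215126 0.01647474 0.094     ]
[ 0.50354866 -0.10606017] [0.61083685 0.01609781]
((556.8131713867188, -43.3046875), (119.80693817138672, 103.38980865478516), 84.86136627197266)
gap tcp-rim mm 79.39893934631368 lateral 1.9142341599187909
```

Request:
send_rows(
  claw=[0.35,0.35,0.35,0.35,0.35,0.35,0.35],
  offset=[
    [0,-0.01,0.15],
    [0,-0.01,0.3],
    [0,-0.01,0.333],
    [-0.1,-0.01,0.333],
    [-0.2,-0.01,0.333],
    [-0.28,-0.01,0.333],
    [-0.28,-0.01,0.333],
  ],
  rotation=[
    [0,0,0],
    [0,0,0],
    [0,0,0],
    [0,0,0],
    [0,0,0],
    [0,0,0],
    [0,0,0],
  ],
)

```text
time: 6.12
tcp_pos: [0.5685, 0.0366, 0.072]
ee_rot: [[0.094, 0.996, 0.0], [0.996, -0.094, -0.001], [-0.001, 0.0, -1.0]]
contact_force: [0.3, -0.1, 0.8]
grip_width: 0.352
grasp_force: 0.0
```

```bash
python3 - <<'E'
from h import *
s=r.state();y=np.radians(-5.2);ax=np.array([-np.sin(y),np.cos(y)]);M=np.array([.5665,.0151])
print(s["tcp_pos"],s["contact_force"],"gap tcp-rim mm",(s["tcp_pos"][:2]-M)@ax*1000)
E
```

```text
[0.5685123  0.0365712  0.07200117] [ 0.26679902 -0.09491286  0.8432679 ] gap tcp-rim mm 21.5652146530598
```

Request:
send_rows(
  claw=[0.35,0.35,0.35,0.35,0.35,0.35,0.35,0.35,0.35,0.35,0.35,0.35,0.35,0.35,0.35,0.35,0.35,0.35,0.35,0.35],
  offset=[
    [-0.03,0,0],
    [-0.055,0,0],
    [-0.083,0,-0.041],
    [-0.108,0,-0.07],
    [-0.135,0,-0.098],
    [-0.162,0,-0.124],
    [-0.191,0,-0.149],
    [-0.222,0,-0.172],
    [-0.253,0,-0.194],
    [-0.286,0,-0.214],
    [-0.32,0,-0.232],
    [-0.354,0,-0.249],
    [-0.39,0,-0.263],
    [-0.426,0,-0.276],
    [-0.463,0,-0.288],
    [-0.506,0,-0.298],
    [-0.55,0,-0.305],
    [-0.595,0,-0.31],
    [-0.64,0,-0.313],
    [-0.68,0,-0.313],
  ],
  rotation=[
    [0,0,0],
    [0,0,0],
    [0,0,0],
    [0,0,0],
    [0,0,0],
    [0,0,0],
    [0,0,0],
    [0,0,0],
    [0,0,0],
    [0,0,0],
    [0,0,0],
    [0,0,0],
    [0,0,0],
    [0,0,0],
    [0,0,0],
    [0,0,0],
    [0,0,0],
    [0,0,0],
    [0,0,0],
    [0,0,0],
  ],
)

```text
time: 7.78
tcp_pos: [0.556, -0.0974, 0.1337]
ee_rot: [[0.092, 0.996, 0.0], [0.996, -0.092, -0.0], [-0.0, 0.0, -1.0]]
contact_force: [-0.3, -0.4, -0.4]
grip_width: 0.35
grasp_force: 0.0
```

```bash
python3 - <<'E'
from h import *
a=r.get_image("side");b=r.get_image("wrist");cv2.imwrite("pics/s4.png",np.hstack([a[60:340,180:480],cv2.resize(b,(400,300))[:280]]))
s=r.state();print(s["tcp_pos"],s["contact_force"])
E
```

```text
[ 0.55590899 -0.0975487   0.13359498] [-0.56468715  0.75995466 -0.44483216]
```

View pics/s4.png

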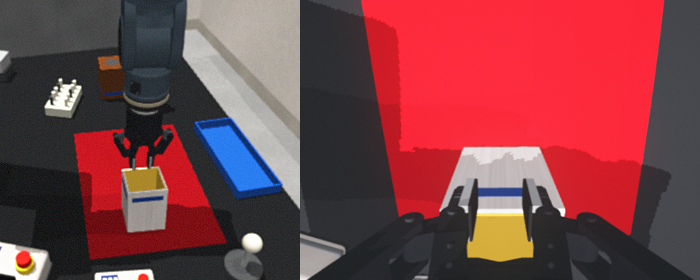

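Side view: the housing stands upright with its mouth up (yellow inside visible) on the mat. I raise the arm clear and measure the lever.

Request:
send_rows(
  claw=[0.35,0.35,0.35,0.35,0.35,0.35],
  offset=[
    [0.05,0,-0.2],
    [0.05,0,-0.4],
    [0.05,0,-0.55],
    [0.05,0,-0.6],
    [0.05,0,-0.6],
    [0.05,0,-0.6],
  ],
  rotation=[
    [0,0,0],
    [0,0,0],
    [0,0,0],
    [0,0,0],
    [0,0,0],
    [0,0,0],
  ],
)

```text
time: 8.38
tcp_pos: [0.5573, -0.0861, 0.2536]
ee_rot: [[0.091, 0.996, 0.001], [0.996, -0.091, -0.0], [0.0, 0.001, -1.0]]
contact_force: [0.0, 0.3, -0.9]
grip_width: 0.352
grasp_force: 0.0
```

```bash
cat > lev.py <<'E'
from h import *
from scipy.optimize import least_squares
def redball(im,box,zguess=None):
    x0,x1,y0,y1=box;s=im[y0:y1,x0:x1].astype(int)
    m=((s[...,2]>110)&(s[...,1]<80)&(s[...,0]<80)).astype(np.uint8)
    n,l,st,c=cv2.connectedComponentsWithStats(m)
    return [(st[i,4],c[i]+[x0,y0],st[i,:4]) for i in range(1,n) if st[i,4]>15]
def tri(a,b):
    (o1,v1),(o2,v2)=ray("top",a),ray("side",b)
    t=np.linalg.lstsq(np.column_stack([v1,-v2]),o2-o1,rcond=None)[0]
    p,q=o1+t[0]*v1,o2+t[1]*v2; return (p+q)/2,np.linalg.norm(p-q)
YAW=np.radians(-7.3);CX=np.array([np.cos(YAW),np.sin(YAW)]);H=np.array([.4537,-.3999])
def ang(p): return np.arctan2((p[:2]-H)@CX,p[2]-.072)+.6
E
python3 - <<'E'
from lev import *
t=r.get_image("top");s=r.get_image("side");cv2.imwrite("pics/t5.png",t);cv2.imwrite("pics/s5.png",s)
a=redball(t,(395,485,180,245));b=redball(s,(270,350,330,390));print(a);print(b)
for i in a:
  for j in b:
    p,e=tri(i[1],j[1]);print(i[0],j[0],np.round(p,4),round(e,4),"ang",ang(p),"len",np.linalg.norm(p-[*H,.072]))
print(r.state()["tcp_pos"])
E
```

```text
[(np.int32(61), array([459.39344262, 219.44262295]), array([60, 35, 11, 11], dtype=int32))]
[(np.int32(88), array([323.05681818, 339.51136364]), array([49,  4,  9, 12], dtype=int32)), (np.int32(169), array([291.58579882, 349.43786982]), array([15, 12, 14, 16], dtype=int32))]
61 88 [ 0.4496 -0.3951  0.17  ] 0.0531 ang 0.5521715612145488 len 0.09819844313492952
61 169 [ 0.4235 -0.396   0.1537] 0.0014 ang 0.24371832589114562 len 0.08718436938660379
[ 0.55652946 -0.08613126  0.25234729]
```

```bash
python3 - <<'E'
from h import *
go([.4235,-.396,.235],-7.3)
E
```

```text
off [-1.604 -0.521  0.088] rot [-0.004 -0.     0.072]
```

Request:
send_rows(
  claw=[0.8,0.8,0.8,0.8,0.8,0.8],
  offset=[
    [-0.85,-0.26,0],
    [-0.85,-0.26,0],
    [-0.85,-0.26,0],
    [-0.85,-0.26,0],
    [-0.85,-0.26,0],
    [-0.85,-0.26,0],
  ],
  rotation=[
    [0,0,0.07],
    [0,0,0.07],
    [0,0,0.07],
    [0,0,0.07],
    [0,0,0.07],
    [0,0,0.07],
  ],
)

```text
time: 8.98
tcp_pos: [0.4879, -0.2532, 0.2523]
ee_rot: [[0.13, 0.992, -0.002], [0.992, -0.13, 0.001], [0.0, -0.002, -1.0]]
contact_force: [0.5, -0.2, -0.5]
grip_width: 0.8
grasp_force: 0.0
```

```bash
python3 - <<'E'
from h import *
go([.4235,-.396,.235],-7.3)
E
```

```text
off [-0.75  -0.226  0.087] rot [-0.004 -0.001 -0.006]
```

Request:
send_rows(
  claw=[0.8,0.8,0.8,0.8,0.8,0.8,0.8,0.8,0.8,0.8],
  offset=[
    [-0.75,-0.226,0.05],
    [-0.75,-0.226,0.05],
    [-0.75,-0.226,0.05],
    [-0.75,-0.226,0.05],
    [-0.75,-0.226,0.05],
    [-0.75,-0.226,0.2],
    [-0.75,-0.226,0.35],
    [-0.75,-0.226,0.45],
    [-0.75,-0.226,0.52],
    [-0.75,-0.226,0.52],
  ],
  rotation=[
    [0,0,0],
    [0,0,0],
    [0,0,0],
    [0,0,0],
    [0,0,0],
    [0,0,0],
    [0,0,0],
    [0,0,0],
    [0,0,0],
    [0,0,0],
  ],
)

```text
time: 9.82
tcp_pos: [0.4251, -0.3915, 0.1459]
ee_rot: [[0.125, 0.992, -0.004], [0.992, -0.125, 0.004], [0.004, -0.005, -1.0]]
contact_force: [-0.6, 0.1, -0.1]
grip_width: 0.801
grasp_force: 0.0
```

```bash
python3 - <<'E'
from h import *
a=r.get_image("side");b=r.get_image("wrist");cv2.imwrite("pics/s6.png",np.hstack([cv2.resize(a[290:420,230:370],(380,353)),cv2.resize(b,(420,353))]))
s=r.state();print(s["tcp_pos"],s["contact_force"]);go([.4235,-.396,.148],-7.3)
E
```

```text
[ 0.42619894 -0.39288435  0.14945028] [ 0.57266672 -0.21871561  1.34825238]
off [-0.017 -0.011  0.007] rot [-0.002 -0.002  0.004]
```

View pics/s6.png

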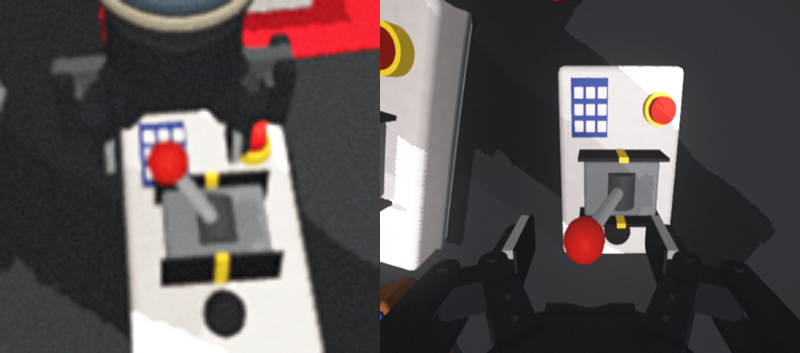

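Wrist view: the open fingers straddle the red ball at (583,240), nearly centred. I close gently along the console's x axis.

Request:
send_rows(
  claw=[0.5,0.3,0.2,0.2,0.2,0.2,0.2,0.2],
  offset=[
    [-0.01,-0.01,0.01],
    [-0.01,-0.01,0.01],
    [-0.01,-0.01,0.01],
    [-0.01,-0.01,0.01],
    [-0.01,-0.01,0.01],
    [-0.01,-0.01,0.01],
    [-0.01,-0.01,0.01],
    [-0.01,-0.01,0.01],
  ],
  rotation=[
    [0,0,0],
    [0,0,0],
    [0,0,0],
    [0,0,0],
    [0,0,0],
    [0,0,0],
    [0,0,0],
    [0,0,0],
  ],
  squeeze=20,
)

```text
time: 10.58
tcp_pos: [0.4239, -0.3959, 0.1484]
ee_rot: [[0.126, 0.992, 0.001], [0.992, -0.126, -0.001], [-0.001, 0.001, -1.0]]
contact_force: [-1.6, 0.7, 6.4]
grip_width: 0.283
grasp_force: 19.4
```

```bash
python3 - <<'E'
from lev import *
s=r.state();p=s["tcp_pos"];print(p,s["contact_force"],s["grip_width"],s["grasp_force"])
dx=(p[:2]-H)@CX; th=np.arcsin(dx/.09);print("lean",th, "dx",dx)
for k in np.linspace(0,1,6):
    t=th*(1-k); print(np.round([0,0.0,0],0), "sx",round((.09*np.sin(t)-dx)/.2,3),"sz",round(-.09*(np.cos(t)-np.cos(th))/.2,3))
print("target final",H, "E.T@shift");go([*H,p[2]+.09*(1-np.cos(th))],-7.3)
E
```

```text
[ 0.42388645 -0.3959481   0.14841162] [-1.59412449  0.70408361  6.38174763] 0.2833328612154928 19.405277967453003
lean -0.3407096126586581 dx -0.03007403988890465
[0. 0. 0.] sx 0.0 sz -0.0
[0. 0. 0.] sx 0.029 sz -0.009
[0. 0. 0.] sx 0.059 sz -0.016
[0. 0. 0.] sx 0.089 sz -0.022
[0. 0. 0.] sx 0.12 sz -0.025
[0. 0. 0.] sx 0.15 sz -0.026
target final [ 0.4537 -0.3999] E.T@shift
off [-0.001  0.15  -0.026] rot [0.002 0.001 0.001]
```

Request:
send_rows(
  claw=[0.2,0.2,0.2,0.2,0.2,0.2,0.2,0.2,0.2],
  offset=[
    [0,0.02,-0.007],
    [0,0.04,-0.012],
    [0,0.06,-0.016],
    [0,0.08,-0.02],
    [0,0.1,-0.023],
    [0,0.125,-0.025],
    [0,0.15,-0.026],
    [0,0.15,-0.026],
    [0,0.15,-0.026],
  ],
  rotation=[
    [0,0,0],
    [0,0,0],
    [0,0,0],
    [0,0,0],
    [0,0,0],
    [0,0,0],
    [0,0,0],
    [0,0,0],
    [0,0,0],
  ],
)

```text
time: 11.33
tcp_pos: [0.454, -0.3995, 0.1528]
ee_rot: [[0.126, 0.992, 0.0], [0.992, -0.126, 0.0], [0.0, 0.0, -1.0]]
contact_force: [-1.1, 0.7, 0.7]
grip_width: 0.285
grasp_force: 20.6
```

```bash
python3 - <<'E'
from lev import *
r.get_image("top")
s=r.state();p=s["tcp_pos"];print(p,s["contact_force"],s["grip_width"],s["grasp_force"], (p[:2]-H)@CX)
E
```

```text
[ 0.45378357 -0.39944707  0.15282578] [-1.3999716   0.50452379 -0.32898128] 0.2849147843958062 20.522228479385376 2.5336935465484205e-05
```

Release, rise, and check the lever against the yellow marks.

Request:
send_rows(
  claw=[0.4,0.6,0.8,0.8,0.8,0.8,0.8,0.8,0.8,0.8,0.8,0.8],
  offset=[
    [0,0,0],
    [0,0,0],
    [0,0,0],
    [0,0,0],
    [0,0,0],
    [0,0,-0.15],
    [0,0,-0.3],
    [0,0,-0.45],
    [0.3,0,-0.6],
    [0.6,0,-0.7],
    [0.6,0,-0.7],
    [0.6,0,-0.7],
  ],
  rotation=[
    [0,0,0],
    [0,0,0],
    [0,0,0],
    [0,0,0],
    [0,0,0],
    [0,0,0],
    [0,0,0],
    [0,0,0],
    [0,0,0],
    [0,0,0],
    [0,0,0],
    [0,0,0],
  ],
)

```text
time: 12.38
tcp_pos: [0.4697, -0.2763, 0.2962]
ee_rot: [[0.123, 0.992, 0.004], [0.992, -0.123, -0.001], [-0.0, 0.004, -1.0]]
contact_force: [0.7, -0.8, -0.3]
grip_width: 0.798
grasp_force: 0.0
```

```bash
python3 - <<'E'
from lev import *
t=r.get_image("top");s=r.get_image("side");w=r.get_image("wrist")
a=redball(t,(430,485,195,245));b=redball(s,(290,350,330,390));print(a);print(b)
for i in a:
  for j in b:
    p,e=tri(i[1],j[1]);print(i[0],j[0],np.round(p,4),round(e,4),"ang",ang(p),"len",np.linalg.norm(p-[*H,.072]))
# yellow dial marks (approx top of plate z .085)
for nm,im,(x0,x1,y0,y1) in(("top",t,(430,485,190,245)),("side",s,(270,360,340,420))):
    q=im[y0:y1,x0:x1].astype(int);m=((q[...,2]>120)&(q[...,1]>100)&(q[...,0]<80)).astype(np.uint8)
    n,l,st,c=cv2.connectedComponentsWithStats(m)
    print(nm,[(st[k,4],np.round(c[k]+[x0,y0],1),np.round(atz(nm,c[k]+[x0,y0],.085),4),np.round((atz(nm,c[k]+[x0,y0],.085)[:2]-H)@CX*1000,1)) for k in range(1,n) if st[k,4]>3])
w1=w
cv2.imwrite("pics/f.png",np.hstack([cv2.resize(t[100:250,220:500],(420,225)),cv2.resize(s[200:420,220:370],(153,225)),cv2.resize(w[:,:],(225,225))]))
o=np.zeros((600,800,3),np.uint8);o[:300,:560]=cv2.resize(t[100:250,220:500],(560,300));o[300:600,:205]=cv2.resize(s[200:420,220:370],(205,300));o[300:600,220:620]=cv2.resize(w,(400,300));cv2.imwrite("pics/f.png",o)
print(r.state()["time"])
E
```

```text
[(np.int32(24), array([460.66666667, 209.04166667]), array([27, 11, 10,  7], dtype=int32))]
[(np.int32(251), array([315.21513944, 343.89243028]), array([14,  4, 24, 21], dtype=int32))]
24 251 [ 0.4552 -0.3984  0.1625] 0.0151 ang 0.613871626392357 len 0.0904827578533875
top []
side [(np.int32(50), array([323.4, 346.3]), array([ 0.4912, -0.3644,  0.085 ]), np.float64(32.7)), (np.int32(8), array([306.1, 355.1]), array([ 0.455 , -0.3751,  0.085 ]), np.float64(-1.9)), (np.int32(44), array([311.1, 389.1]), array([ 0.4485, -0.4371,  0.085 ]), np.float64(-0.4))]
12.5333
```

View pics/f.png

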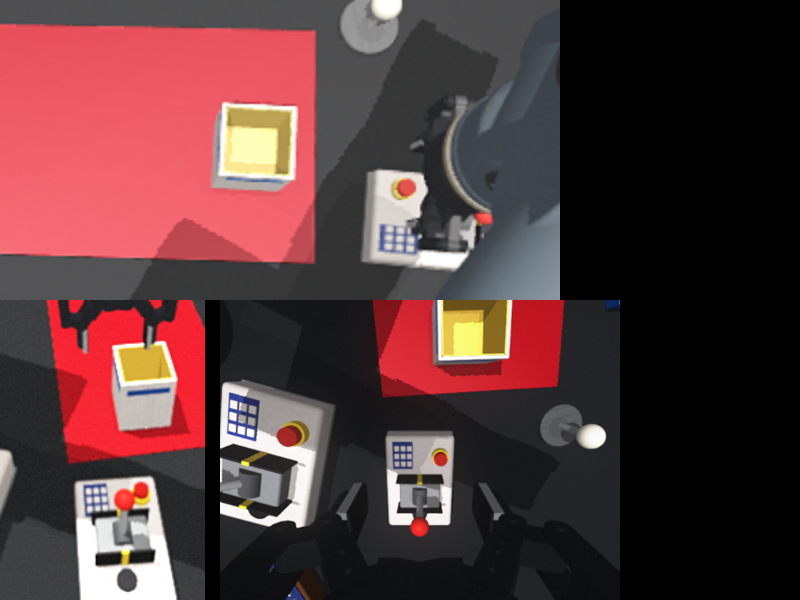

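The lever looks upright on its marks, and the housing is upright on the mat. One numeric cross-check of the lever, using the wrist camera and an unobstructed side ball fit.

```bash
python3 - <<'E'
from lev import *
w=r.get_image("wrist");h,sx=420,560
# console region in wrist picture: view (386..454, 430..530) of 400x300 at (220,300)
x0,x1,y0,y1=225,335,180,345
q=w[y0:y1,x0:x1].astype(int)
def cc(m,z):
    n,l,st,c=cv2.connectedComponentsWithStats(m.astype(np.uint8))
    for k in range(1,n):
        if st[k,4]>6:
            u=c[k]+[x0,y0];P=atz("wrist",u,z);d=P[:2]-H;CY=np.array([-CX[1],CX[0]]);print(st[k,4],np.round(u,1),"console x,y mm",np.round([d@CX*1000,d@CY*1000],1))
print("red");cc((q[...,2]>100)&(q[...,1]<70)&(q[...,0]<70),.162)
print("yellow");cc((q[...,2]>120)&(q[...,1]>100)&(q[...,0]<80),.085)
print("white console rect")
m=((q.min(2)>130)).astype(np.uint8);m=cv2.morphologyEx(m,cv2.MORPH_CLOSE,np.ones((9,9)))
c=np.argwhere(m)[:,::-1]+[x0,y0];P=np.array([atz("wrist",p,.05)[:2] for p in c]).astype(np.float32)*1000;print(cv2.minAreaRect(P))
s=r.get_image("side");b=redball(s,(290,325,330,375));print(b)
S=r.get_image("side");exp=proj("side",[*H,.162]);print("expected ball px side",exp)
for k in(-.1,.1):print(k,proj("side",[*(H+CX*.09*np.sin(k)),.072+.09*np.cos(k)]))
E
```

```text
red
257 [309.3 221.8] console x,y mm [26.1 95.6]
547 [279.6 317.4] console x,y mm [-0.2 -3.7]
yellow
140 [307.2 213.4] console x,y mm [30.9 78.3]
9 [280.  245.6] console x,y mm [ 0.3 38.9]
33 [279.8 255.2] console x,y mm [ 0.  26.6]
white console rectTraceback (most recent call last):
  File "<stdin>", line 15, in <module>
  File "h.py", line 12, in atz
    o,v=ray(cam,uv); return o+v*(z-o[2])/v[2]
        ~~~^^^^^^^^
  File "h.py", line 7, in ray
    s=r.state();T=np.eye(4);T[:3,:3]=s["ee_rot"];T[:3,3]=s["tcp_pos"];P=T@np.array(c["mount"])
ValueError: time passes only in moves, steps and waits
```

The ball is within 0.5 mm of the yellow marks' line. I hand in.

```bash
python3 -c "
from plant import r
print(r.hand_in())"
```

```text
the job is handed in; nothing more can be done
None
```

The job is handed in: the housing stands mouth-up on the mat and the feed lever is straight up at its yellow mark, with the tip within 0.5 mm of the marks' line; the rack, spray bottle and sphere were not touched.

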